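# Preload a hub with a shaft collar

### The arm

A 6-joint arm with a two-finger parallel gripper is mounted at the origin on the work surface. World frame = base frame: x ahead of the robot, y to its left, z up, the work surface at z = 0. Lengths are in m, angles in rad, forces in N, time in s.
With the tool pointing down it reaches from about 0.3 to 0.875 m from the base axis. Payload 6.4 kg.
Tool frame: the origin (TCP) lies on the centre line of the jaws, within the pads' length; the fingertips stand 25 mm ahead of it and the grasp point (between the pads) lies 6 mm ahead of it; z points along the fingers, y is the line along which they close (so a half turn about z gives the same grasp; the last joint's range is limited). The gripper opens to 85 mm and grips with 20 to 120 N. Pads are 22 mm wide; open, the fingers measure 114 mm over their backs; the gripper's body (76 mm by 85 mm) begins 54 mm behind the grasp point. The pads swing forward as they close: fully open they stand 13 mm farther back than shut.
Start: joints at [-1.495, 0.181, 1.607, -0, 1.354, -0.206], TCP at [0.16, -0.552, 0.256] pointing down, gripper open.
Joint ranges: [-2.99, 2.99], [-0.89, 2.07], [0.3, 2.58], [-1.14, 4.28], [0, 2.63], [-3.12, 3.12]. Speed limits (rad/s): [2.57, 2.57, 3.01, 3.14, 3.14, 3.14].

### API

Orientations are given as a unit quaternion [w, x, y, z].
In Python, from bench import get_obs, camera, hand_in, spot_in gives the robot as it stands.
- The arm moves only by the shell command python3 -m jog 'ROWS'. ROWS is JSON, one flat list of numbers, 7 for each row, row after row: the shift along the tool's x, y, z in m, then the turn, a rotation vector about the tool's x, y, z in rad, then the closure, from 0 (fully open) to 1 (shut). A call has 1 to 20 rows; each row is the pose to reach, as a shift and turn from the pose commanded when the call began, along the tool's axes at that moment; what a row does not reach only later rows make up. A row lasts 1/8 s, in which the tool goes at most 62.5 mm and 10.7 degrees, less where a joint would pass 70% of its speed; a pose out of reach is approached as far as the arm can. A call with a gripper value outside its range is refused whole. The fingers move at their own pace and stop on an object; the grip force is fixed at half the most. Time passes only in rows, so rows that repeat a pose let the fingers close. It gives the time, the measured TCP pose, the force, the opening and the grip force at its end, in the units of the state.
- get_obs(): the state, without advancing time (a new reading comes with each control period).
- camera(name): name is "scene" or "top"; returns a dict with "frame" (384x512x3 uint8, red, green, blue), "mtx" (3x3 intrinsics, pixels), "extrinsics" (4x4, takes a point from camera to world coordinates). Camera axes: x right, y up, looking along -z (the intrinsics and any distortion apply to the point x, -y, -z); pixel columns grow to the right and rows downward; lengths in m; the calibration is good to about 2 mm. A picture is of the moment at which its call begins. There is no depth.
- hand_in(): hands the job in; it is judged then, once.
Trained networks look in a picture, given as the dict that the camera call returned (one of the last four; its "shot" number tells which), for a name from the list of things; names that differ only in an ending like _2 or _b are one class to them, and where a whole thing is asked for, a point or a joint stands for the part that bears it (a point fixed in the world has none). Each returns a list of dicts, best first, with "confidence" (0 to 1); they miss things now and then, are a little off and sometimes report something else, mostly with a low value. They report only what shows in the picture. A call takes as long as a camera call.
- spot_in(picture, name): "xyz" ([x, y, z] in m, in world coordinates, good to about 4 mm: the middle of the surface that is visible of it).
The state is a dict: "time_s": time; "q": joint angles; "dq": joint speeds; "joint_efforts": joint torques, N m; "eef_pos": TCP position; "eef_rot": TCP orientation; "wrist_force": force on the tool from outside, world axes, zero at the start; "torque": the same for the moment, N m; "opening": opening from 0.0 (shut) to 1.0 (fully open); "grasp_force": force on a finger pad.
Only numpy, scipy, OpenCV 4.12 (cv2) and the standard library are available. Lean on these libraries where they do the work, as an engineer would, in place of code of your own. Each camera call takes 0.05 s, during which the arm holds its last target. There are 200 camera calls.

### The job

Loosen the wing screw on the shaft collar, slide the collar up against the hub and on until the hidden spring behind the hub pushes back with about 12 newtons (never more than 25), then tighten the wing screw so the collar holds that load by itself, and let go. Leave the other things on the bench where they are.

Things in the scene. Friction and masses are not known exactly. Their poses are not given: they have to be found in the camera images.
- stand: Grey hub stand fixed to the bench. Origin on the bench under its middle; z up; y runs along its level steel shaft (20 mm diameter, axis 110 mm above the bench at x = 0) from collar to hub. Base plate 100 x 340 x 14 mm. Supports at y -155 to -135 mm (128 mm tall) and 130 to 170 mm (145 mm tall).
- collar: Steel shaft collar, keyed: it only slides along stand y. Origin on the shaft axis in the middle of its knurled ring (42 mm diameter, 30 mm long); axes as the stand's. A 31 mm spigot on its +y side ends in a flat nose 50 mm from the origin, which is what meets the hub. With the screw loose it drags with 2 N; with the screw tight it does not slide under 25 N.
- wing (a point): Centre of the dark wing screw's wing, standing on the collar 42 mm above the shaft axis, over the collar's origin. A flat bar 10 mm thick (own x), 32 mm long (own y), 26 mm high (139 to 165 mm above the bench), on a 13 mm shank; collar top at 131 mm. Pinch it from above across the 10 mm; it also serves to push the collar and may be held throughout. z up; it turns with the screw.
- screw (a joint): Angle of the wing screw in rad: 0 tight (wing along the shaft), growing as it is loosened, anticlockwise from above; stops at -0.08 and 1.5. Its point leaves the shaft at about 0.5; above 0.8 it counts as loosened, below 0.25 as tight. Turning it takes about 0.35 N m, a little more when tight; it stays where it is left.
- hub: Aluminium hub with a 92 mm flange on the same shaft. Origin on the shaft axis in its flat near face (60 mm across), which the collar's nose meets; axes as the stand's. It slides along stand y (0.5 N drag) for an unknown 3 to 20 mm, then meets a hidden spring (3 N per mm, 20 mm of travel) that pushes back, also moving collar and hub if they are let go while loose.
- dish: Bystander: yellow bowl, 110 mm wide, 30 mm high; origin under its centre.
- can: Bystander: blue can, 52 mm wide, 130 mm tall; origin under its centre.
- tape: Bystander: roll of black tape lying flat, 90 mm wide, 25 mm high; origin under its centre.
- socket: Bystander: steel socket, 32 mm wide, 45 mm tall; origin under its centre.

How it is judged:
By the outcome, as a careful person would: the job done as asked, in the order asked, and still so for the second after the job is handed in, with the robot touching nothing.
It also fails if it takes over 51 s, if anything falls off the work surface, if the arm or the gripper's body presses on something with over 40 N, if the wrist force passes 120 N, or if a joint passes its speed limit or range.

## Working session

There is one attempt and no reset: what is moved stays moved. The work goes in short steps, Python scripts to look and compute and a shell command to move; the robot and the scene stay as the last step left them, time stands still between calls to the robot, and variables do not carry over. Pictures are saved under pics/ and viewed, at most 10 in all, crops included, and the job is handed in when it is done.

```bash
mkdir -p pics; cat > h.py <<'E'
import numpy as np, cv2
from bench import *
from scipy.spatial.transform import Rotation as R
def proj(c,P):
    E=np.linalg.inv(c["extrinsics"]); p=E[:3,:3]@np.asarray(P,float)+E[:3,3]; v=c["mtx"]@np.array([p[0],-p[1],-p[2]]); return v[:2]/v[2]
def ray(c,uv,z):
    d=np.linalg.inv(c["mtx"])@np.array([*uv,1.]); d=c["extrinsics"][:3,:3]@np.array([d[0],-d[1],-d[2]]); o=c["extrinsics"][:3,3]
    return o+d*(z-o[2])/d[2]
E
python3 - <<'E'
from h import *
for n in ("scene","top"):
    c=camera(n); cv2.imwrite(f"pics/{n}0.png",c["frame"][...,::-1]); print(n,c["extrinsics"][:3,3].round(3), [k for k in c])
    for t in ("stand","collar","wing","hub","dish","can","tape","socket"):
        print(t,[(np.round(d["xyz"],4).tolist(),round(d["confidence"],2)) for d in spot_in(c,t)[:2]])
o=get_obs();print(o["eef_pos"],o["eef_rot"],o["time_s"],o["opening"])
print(R.from_quat(np.roll(o["eef_rot"],-1)).as_matrix().round(3))
E
```

```text
scene [ 1.008 -0.409  0.786] ['frame', 'mtx', 'extrinsics', 'shot']
stand []
collar [([0.5868, -0.1176, 0.1253], 0.82)]
wing [([0.5827, -0.1224, 0.1621], 0.68)]
hub [([0.5713, -0.0184, 0.1365], 0.85)]
dish [([0.4038, 0.3584, 0.0154], 0.97), ([0.5857, -0.1171, 0.1267], 0.68)]
can [([0.5947, 0.344, 0.0817], 0.79)]
tape [([0.5814, -0.364, 0.0254], 0.75)]
socket [([0.4234, -0.3439, 0.0267], 0.63), ([0.5981, 0.3423, 0.0803], 0.63)]
top [ 0.433 -0.011  1.366] ['frame', 'mtx', 'extrinsics', 'shot']
stand [([0.5608, -0.052, 0.1163], 0.74)]
collar []
wing [([0.578, -0.3616, 0.0258], 0.53)]
hub [([0.5497, -0.0078, 0.1405], 0.77)]
dish [([0.4159, 0.3452, 0.0182], 0.57)]
can [([0.5767, 0.3474, 0.1275], 0.64), ([0.5748, -0.1066, 0.1246], 0.19)]
tape [([0.5782, -0.3617, 0.028], 0.93)]
socket [([0.4166, -0.3402, 0.0373], 0.52), ([0.5477, -0.0094, 0.1413], 0.43)]
[ 0.15990697 -0.55234603  0.25631115] [ 2.83802640e-05  9.90090549e-01  1.40430425e-01 -1.23050624e-05] 0.9 0.9968700351697839
[[ 0.961  0.278 -0.   ]
 [ 0.278 -0.961 -0.   ]
 [-0.     0.    -1.   ]]
```

View pics/scene0.png

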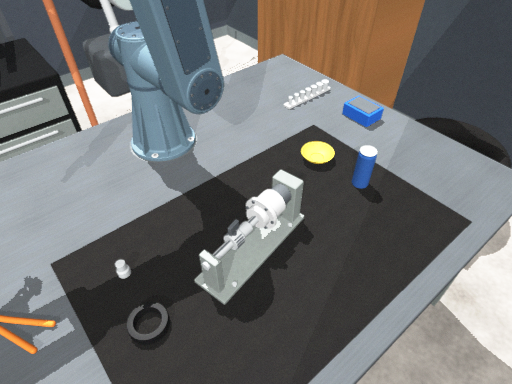

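View pics/top0.png

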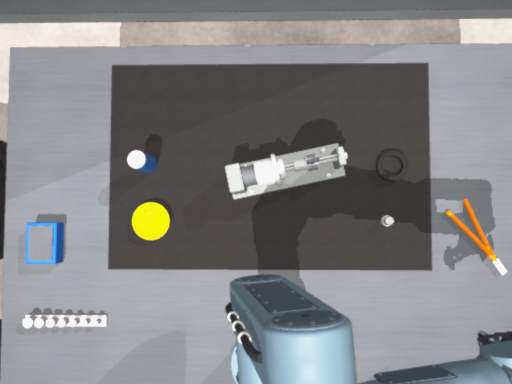

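The scene view shows the stand in mid-bench (about 250,240), with the wing at (233,228) and the hub at (265,208). In the top view the shaft runs from (343,157) to (237,178), and the collar is near (310,163). I'll zoom in next.

```bash
python3 - <<'E'
from h import *
a=cv2.imread("pics/scene0.png")[165:300,190:310]; b=cv2.imread("pics/top0.png")[135:210,215:360]
cv2.imwrite("pics/c0.png",np.hstack([cv2.resize(a,(400,450),interpolation=2),cv2.copyMakeBorder(cv2.resize(b,(400,207),interpolation=2),0,243,0,0,0)]))
# shaft supports from top: base plate corners by colour guess printed as world
c=camera("top")
for uv in ((343,157),(237,178)): print(ray(c,uv,0.135).round(4))
E
```

```text
[ 0.5876 -0.2007  0.135 ]
[0.5313 0.085  0.135 ]
```

View pics/c0.png

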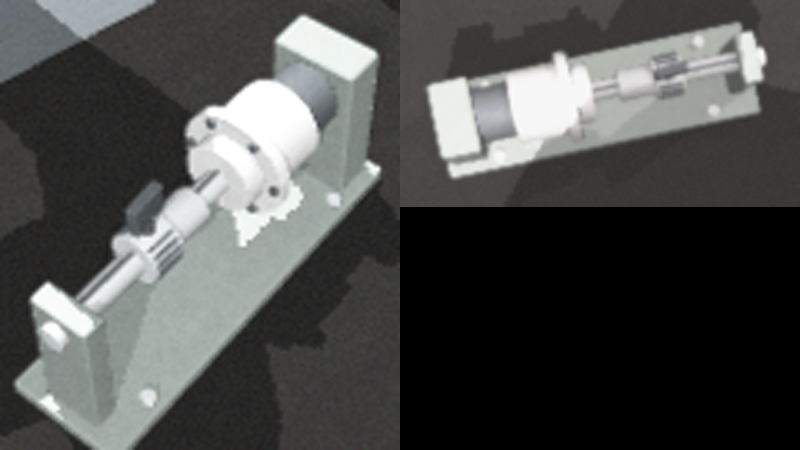

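```bash
python3 - <<'E'
from h import *
T=camera("top");S=camera("scene")
from scipy.optimize import least_squares
obs=[(T,(340.8,155.7),-.145,.128),(T,(234.6,177.8),.15,.145),(S,(210.4,257.4),-.145,.128),(S,(288.1,178.5),.15,.145)]
W=lambda p,l,z:(p[0]-np.sin(p[2])*l,p[1]+np.cos(p[2])*l,z)
f=lambda p:np.concatenate([proj(c,W(p,l,z))-uv for c,uv,l,z in obs])
r=least_squares(f,[.56,-.05,.2]);p=r.x
print(p.round(4),r.fun.round(1))
for c,uv,l,z in obs: print(ray(c,uv,z).round(4))
# wing along the shaft: scene crop wing centre (145,208), collar
from numpy import linalg
uv=(190+145/3.333,165+208/3.333)
g=least_squares(lambda l:proj(S,W(p,l[0],.152))-uv,[-.07]);print("wing l",g.x,g.fun,W(p,g.x[0],.152))
uv=(215+267/2.759,135+73/2.759)
g=least_squares(lambda l:proj(T,W(p,l[0],.131))-uv,[-.07]);print("collar top l",g.x,g.fun,W(p,g.x[0],.131))
for n in ("scene","top"):
  c=S if n=="scene" else T
  im=c["frame"][...,::-1].copy()
E
```

```text
[ 0.5625 -0.0551  0.2111] [ 0.4 -0.3 -0.3 -0.  -0.1 -0.2 -0.  -0.2]
[ 0.592  -0.1959  0.128 ]
[0.531  0.0907 0.145 ]
[ 0.5935 -0.1969  0.128 ]
[0.5315 0.0912 0.145 ]
wing l [-0.06518956] [0.21229138 0.22573829] (np.float64(0.5761677432123988), np.float64(-0.1188344081842502), 0.152)
collar top l [-0.06351468] [0.02679793 0.12438405] (np.float64(0.5758167797755115), np.float64(-0.11719671218911128), 0.131)
```

```bash
python3 -m jog '[0.052,-0.03,0,0,0,-0.15,0, 0.104,-0.06,0,0,0,-0.3,0, 0.156,-0.09,0,0,0,-0.45,0, 0.208,-0.12,0,0,0,-0.6,0, 0.26,-0.15,0,0,0,-0.75,0, 0.312,-0.18,0,0,0,-0.9,0, 0.364,-0.21,0,0,0,-1.05,0, 0.416,-0.24,0,0,0,-1.2,0, 0.468,-0.27,0.01,0,0,-1.35,0, 0.52,-0.302,0.02,0,0,-1.5,0, 0.52,-0.302,0.02,0,0,-1.5,0.4, 0.52,-0.302,0.02,0,0,-1.5,0.4, 0.52,-0.302,0.02,0,0,-1.5,0.4]'
python3 - <<'E'
from h import *
c=camera("scene");a=c["frame"][120:300,170:330,::-1].copy()
s=3.3
b=cv2.resize(a,None,fx=s,fy=s,interpolation=2)
o=get_obs();Rm=R.from_quat(np.roll(o["eef_rot"],-1)).as_matrix();print(Rm.round(3),o["wrist_force"],o["torque"],o["opening"])
for z,col in ((0,(0,0,255)),(.006,(0,255,0)),(.025,(255,0,0))):
    u=proj(c,o["eef_pos"]+Rm[:,2]*z); cv2.circle(b,tuple(int(v) for v in ((u-[170,120]+.5)*s)),3,col,-1)
u=proj(c,(.576,-.1185,.165)); cv2.circle(b,tuple(int(v) for v in ((u-[170,120]+.5)*s)),3,(0,255,255),-1)
cv2.imwrite("pics/c1.png",b)
for d in spot_in(c,"wing")[:2]:print(d)
E
```

```text
time_s: 2.68
eef_pos: [0.575, -0.1189, 0.2367]
eef_rot: [0.0, 0.63, 0.777, -0.0]
wrist_force: [-0.7, -0.4, 1.1]
opening: 0.598
grasp_force: 0.0
[[-0.207  0.978  0.001]
 [ 0.978  0.207 -0.   ]
 [-0.001  0.    -1.   ]] [-0.30268043 -0.37340315  0.18629816] [-0.03069905 -0.02311132  0.01796952] 0.6010350912261001
```

View pics/c1.png

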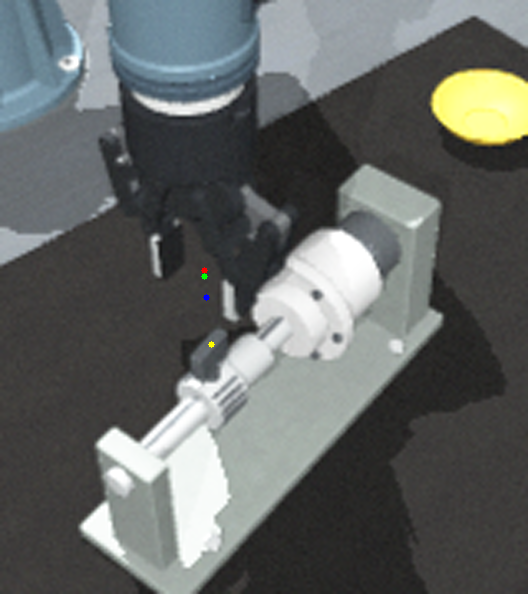

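The yellow marker sits on the wing top at (211,344), and the open jaws are centred over it at (205,276). I'll descend and close.

```bash
python3 -m jog '[0,0,0.025,0,0,0,0.4, 0,0,0.05,0,0,0,0.4, 0,0,0.072,0,0,0,0.4, 0,0,0.072,0,0,0,0.4, 0,0,0.072,0,0,0,1, 0,0,0.072,0,0,0,1, 0,0,0.072,0,0,0,1, 0,0,0.072,0,0,0,1, 0,0,0.072,0,0,0,1, 0,0,0.072,0,0,0,1]'; python3 -c "
from h import *
o=get_obs();print(o['torque'],o['eef_pos'])"
```

```text
time_s: 4.03
eef_pos: [0.5765, -0.118, 0.1659]
eef_rot: [0.002, 0.628, 0.778, 0.0]
wrist_force: [0.4, -0.1, 5.7]
opening: 0.11
grasp_force: 58.3
[-0.01758059 -0.03194519  0.65210083] [ 0.57646384 -0.11804079  0.16589991]
```

```bash
python3 -m jog '[0,0,0,0,0,-0.13,1, 0,0,0,0,0,-0.26,1, 0,0,0,0,0,-0.39,1, 0,0,0,0,0,-0.52,1, 0,0,0,0,0,-0.65,1, 0,0,0,0,0,-0.78,1, 0,0,0,0,0,-0.91,1, 0,0,0,0,0,-1.04,1, 0,0,0,0,0,-1.15,1, 0,0,0,0,0,-1.15,1, 0,0,0,0,0,-1.15,1]'; python3 - <<'E'
from h import *
o=get_obs();print(o['torque'],o['eef_pos'],o["wrist_force"]);Rm=R.from_quat(np.roll(o["eef_rot"],-1)).as_matrix();print(Rm.round(3))
y=np.array([-.2095,.978,0]);print("tool coords of stand y:",Rm.T@y, "yaw y", np.arctan2(Rm[1,1],Rm[0,1])-.211)
c=camera("scene");cv2.imwrite("pics/c2.png",cv2.resize(c["frame"][120:300,170:330,::-1],None,fx=3.3,fy=3.3,interpolation=2))
E
```

```text
time_s: 5.4
eef_pos: [0.5752, -0.1186, 0.1652]
eef_rot: [-0.0, 0.105, 0.994, -0.001]
wrist_force: [-3.4, -3.0, 6.6]
opening: 0.106
grasp_force: 60.5
[-0.44399868  0.63711491  0.09131843] [ 0.57520058 -0.11856039  0.16523383] [-3.36646367 -3.01841351  6.62047108]
[[-0.978  0.209 -0.   ]
 [ 0.209  0.978 -0.002]
 [ 0.    -0.002 -1.   ]]
tool coords of stand y: [ 0.40892559  0.91277142 -0.00156334] yaw y 1.1496273156887056
```

View pics/c2.png

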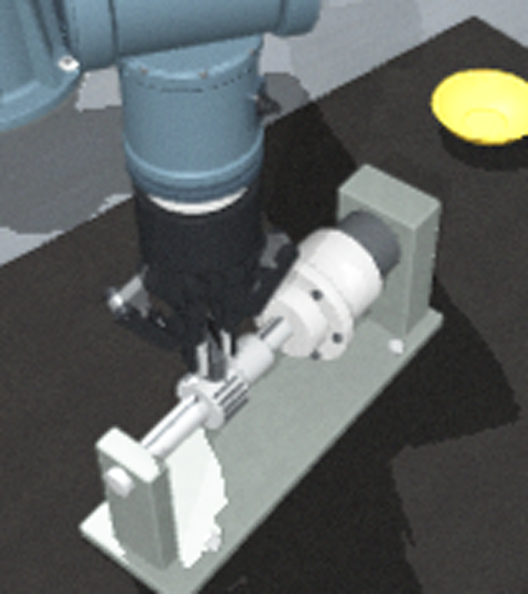

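The wing is held cross-wise in the jaws at (215,350), with roughly 24 mm of bare shaft left between nose and hub.

```bash
python3 -m jog '[0.0016,0.0037,0,0,0,0,1, 0.0033,0.0073,0,0,0,0,1, 0.0049,0.011,0,0,0,0,1, 0.0065,0.0146,0,0,0,0,1, 0.0082,0.0183,0,0,0,0,1, 0.009,0.0201,0,0,0,0,1, 0.009,0.0201,0,0,0,0,1]'; cat > s.py <<'E'
from h import *
o=get_obs();y=np.array([-.2095,.978,0]);x=np.array([.978,.2095,0]);d=o['eef_pos']-[.5625,-.0551,0]
f=o["wrist_force"];print("l %.2f mm lat %.2f"%(1e3*y@d,1e3*x@d),"Fy %.1f Fx %.1f Fz %.1f"%(f@y,f@x,f[2]),"tz %.2f"%o["torque"][2],o["time_s"])
E
python3 s.py; python3 - <<'E'
from h import *
c=camera("scene");cv2.imwrite("pics/c3.png",cv2.resize(c["frame"][150:270,210:330,::-1],None,fx=4.5,fy=4.5,interpolation=2))
E
```

```text
time_s: 6.32
eef_pos: [0.5705, -0.0966, 0.1652]
eef_rot: [-0.0, 0.105, 0.994, -0.001]
wrist_force: [-3.9, -1.5, 7.0]
opening: 0.104
grasp_force: 60.5
l -42.30 mm lat -0.83 Fy -0.7 Fx -4.1 Fz 7.0 tz 0.01 6.325
```

View pics/c3.png

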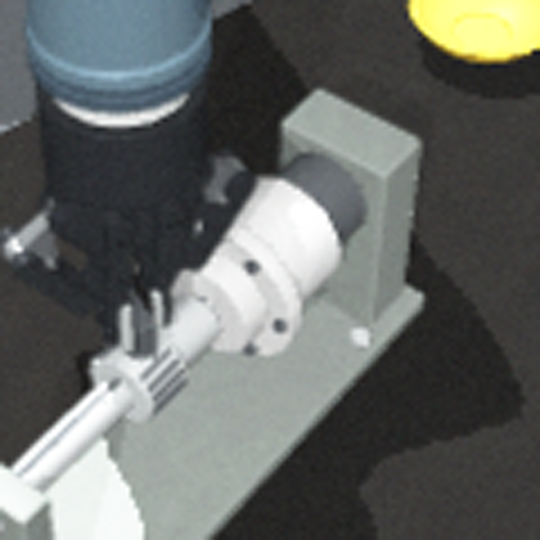

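The collar moved with the wing, and the nose is now just at the hub face near (215,305). From here I'll creep.

```bash
python3 -m jog '[0.0008,0.0018,0,0,0,0,1, 0.0012,0.0027,0,0,0,0,1, 0.0012,0.0027,0,0,0,0,1]' >/dev/null; python3 s.py
python3 -m jog '[0.0006,0.0014,0,0,0,0,1, 0.0012,0.0027,0,0,0,0,1, 0.0012,0.0027,0,0,0,0,1]' >/dev/null; python3 s.py
```

```text
l -39.55 mm lat -0.84 Fy -1.5 Fx -3.5 Fz 5.7 tz -0.00 6.75
l -36.58 mm lat -0.83 Fy -1.7 Fx -4.8 Fz 5.8 tz 0.03 7.125
```

```bash
python3 -m jog '[0.0006,0.0014,0,0,0,0,1, 0.0008,0.0018,0,0,0,0,1, 0.0008,0.0018,0,0,0,0,1]' >/dev/null; python3 s.py
python3 -m jog '[0.0006,0.0014,0,0,0,0,1, 0.0008,0.0018,0,0,0,0,1, 0.0008,0.0018,0,0,0,0,1]' >/dev/null; python3 s.py
```

```text
l -34.82 mm lat -0.82 Fy -2.1 Fx -3.7 Fz 6.2 tz 0.00 7.5
l -32.84 mm lat -0.81 Fy -1.7 Fx -4.1 Fz 6.3 tz 0.01 7.875
```

```bash
python3 -m jog '[0.0006,0.0014,0,0,0,0,1, 0.0008,0.0018,0,0,0,0,1, 0.0008,0.0018,0,0,0,0,1]' >/dev/null; python3 s.py
python3 -m jog '[0.0006,0.0014,0,0,0,0,1, 0.0008,0.0018,0,0,0,0,1, 0.0008,0.0018,0,0,0,0,1]' >/dev/null; python3 s.py
```

```text
l -30.88 mm lat -0.81 Fy -2.6 Fx -3.9 Fz 5.6 tz 0.04 8.25
l -28.93 mm lat -0.79 Fy -1.9 Fx -4.6 Fz 5.3 tz 0.11 8.625
```

```bash
python3 -m jog '[0.0006,0.0014,0,0,0,0,1, 0.0008,0.0018,0,0,0,0,1, 0.0008,0.0018,0,0,0,0,1]' >/dev/null; python3 s.py
python3 -m jog '[0.0006,0.0014,0,0,0,0,1, 0.0008,0.0018,0,0,0,0,1, 0.0008,0.0018,0,0,0,0,1]' >/dev/null; python3 s.py
```

```text
l -26.93 mm lat -0.80 Fy -3.0 Fx -4.4 Fz 7.3 tz 0.05 9.0
l -24.95 mm lat -0.82 Fy -1.6 Fx -4.7 Fz 6.2 tz 0.08 9.375
```

```bash
python3 -m jog '[0.0006,0.0014,0,0,0,0,1, 0.0008,0.0018,0,0,0,0,1, 0.0008,0.0018,0,0,0,0,1]' >/dev/null; python3 s.py
python3 -m jog '[0.0006,0.0014,0,0,0,0,1, 0.0008,0.0018,0,0,0,0,1, 0.0008,0.0018,0,0,0,0,1]' >/dev/null; python3 s.py
```

```text
l -22.97 mm lat -0.79 Fy -2.9 Fx -3.3 Fz 5.9 tz 0.09 9.75
l -21.70 mm lat -0.79 Fy -4.8 Fx -4.0 Fz 5.0 tz 0.11 10.125
```

```bash
cat > avg.py <<'E'
from h import *
y=np.array([-.2095,.978,0]);F=[];L=[]
for i in range(6):
    camera("top");o=get_obs();F.append(o["wrist_force"]@y);L.append(1e3*y@(o["eef_pos"]-[.5625,-.0551,0]))
print("avg Fy %.2f +- %.2f  l %.2f"%(np.mean(F),np.std(F)/6**.5,np.mean(L)),o["time_s"])
E
python3 avg.py
python3 -m jog '[0.0004,0.0009,0,0,0,0,1, 0.0004,0.0009,0,0,0,0,1]' >/dev/null; python3 avg.py
python3 -m jog '[0.0004,0.0009,0,0,0,0,1, 0.0004,0.0009,0,0,0,0,1]' >/dev/null; python3 avg.py
```

```text
avg Fy -4.75 +- 0.14  l -21.71 10.425
avg Fy -5.99 +- 0.23  l -21.07 10.975
avg Fy -7.67 +- 0.17  l -20.50 11.525
```

```bash

python3 -m jog '[0.0005,0.0011,0,0,0,0,1, 0.001,0.0023,0,0,0,0,1, 0.001,0.0023,0,0,0,0,1]' >/dev/null; python3 avg.py
python3 -m jog '[0.0004,0.0009,0,0,0,0,1, 0.0004,0.0009,0,0,0,0,1]' >/dev/null; python3 avg.py
```

```text
avg Fy -10.97 +- 0.19  l -18.97 12.2
avg Fy -12.95 +- 0.18  l -18.46 12.75
```

```bash

python3 -m jog '[0.0004,0.0009,0,0,0,0,1, 0.0004,0.0009,0,0,0,0,1]' >/dev/null; python3 avg.py;python3 s.py
```

```text
avg Fy -14.39 +- 0.13  l -17.89 13.3
l -17.88 mm lat -0.78 Fy -13.7 Fx -3.6 Fz 1.2 tz 0.05 13.3
```

```bash

python3 -m jog '[0,0,0,0,0,0.1,1, 0,0,0,0,0,0.2,1, 0,0,0,0,0,0.3,1, 0,0,0,0,0,0.4,1, 0,0,0,0,0,0.5,1, 0,0,0,0,0,0.5,1]' >/dev/null; python3 avg.py;python3 s.py
```

```text
avg Fy -12.41 +- 0.37  l -17.27 14.35
l -17.26 mm lat -0.31 Fy -11.8 Fx -1.1 Fz 0.4 tz -0.09 14.35
```

```bash

python3 -m jog '[0.0008,0.0006,0,0,0,0,1, 0.0008,0.0006,0,0,0,0,1]' >/dev/null; python3 avg.py;python3 -m jog '[0.0004,0.0003,0,0,0,0,1, 0.0004,0.0003,0,0,0,0,1]' >/dev/null; python3 avg.py;python3 s.py
```

```text
avg Fy -15.17 +- 0.26  l -16.99 14.9
avg Fy -16.39 +- 0.21  l -16.80 15.45
l -16.82 mm lat -0.32 Fy -16.9 Fx -2.5 Fz -0.2 tz -0.08 15.45
```

```bash

python3 -m jog '[0,0,0,0,0,-0.1,1, 0,0,0,0,0,-0.2,1, 0,0,0,0,0,-0.2,1]' >/dev/null; python3 avg.py;python3 s.py
```

```text
avg Fy -17.35 +- 0.16  l -16.98 16.125
l -16.97 mm lat -0.55 Fy -17.0 Fx -2.7 Fz -0.4 tz 0.05 16.125
```

```bash

for i in 1 2 3 4; do python3 -m jog '[-0.00066,-0.00075,0,0,0,0,1, -0.00066,-0.00075,0,0,0,0,1]' >/dev/null; python3 avg.py; done; echo fwd
for i in 1 2 3; do python3 -m jog '[0.00066,0.00075,0,0,0,0,1, 0.00066,0.00075,0,0,0,0,1]' >/dev/null; python3 avg.py; done
```

```text
avg Fy -13.11 +- 0.19  l -17.12 16.675
avg Fy -11.58 +- 0.12  l -17.60 17.225
avg Fy -10.19 +- 0.24  l -18.17 17.775
avg Fy -8.50 +- 0.09  l -18.77 18.325
fwd
avg Fy -11.59 +- 0.24  l -18.52 18.875
avg Fy -13.14 +- 0.19  l -17.98 19.425
avg Fy -14.74 +- 0.21  l -17.39 19.975
```

```bash

python3 -m jog '[0,0,0,0,0,0.1,1, 0,0,0,0,0,0.2,1, 0,0,0,0,0,0.3,1, 0,0,0,0,0,0.3,1]' >/dev/null; python3 avg.py;python3 s.py
```

```text
avg Fy -13.71 +- 0.09  l -17.09 20.775
l -17.08 mm lat -0.21 Fy -13.7 Fx -1.0 Fz -0.6 tz -0.12 20.775
```

```bash

python3 -m jog '[0,0,0,0,0,0.12,1, 0,0,0,0,0,0.24,1, 0,0,0,0,0,0.36,1, 0,0,0,0,0,0.48,1, 0,0,0,0,0,0.56,1, 0,0,0,0,0,0.6,1, 0,0,0,0,0,0.6,1, 0,0,0,0,0,0.6,1]' >/dev/null; python3 avg.py;python3 s.py; python3 -c "
from h import *
Rm=R.from_quat(np.roll(get_obs()['eef_rot'],-1)).as_matrix();print(np.arctan2(Rm[1,1],Rm[0,1])-.211)"
```

```text
avg Fy -11.23 +- 0.13  l -16.79 22.075
l -16.80 mm lat 0.65 Fy -11.5 Fx 0.2 Fz 2.4 tz 0.68 22.075
-0.049509152753763386
```

```bash

python3 -m jog '[-0.0015,0,0,0,0,0,1, -0.003,0,0,0,0,0,1, -0.003,0,0,0,0,0,1]' >/dev/null; python3 avg.py;python3 s.py
```

```text
avg Fy -2.37 +- 0.21  l -17.23 22.75
l -17.22 mm lat 0.65 Fy -1.6 Fx 1.1 Fz 6.5 tz 0.70 22.75
```

The collar holds the load by itself: the arm's push fell by 9 N while the TCP moved only 0.4 mm. I'll release and lift.

```bash

python3 -m jog '[0,0,0,0,0,0,0.6, 0,0,0,0,0,0,0.6, 0,0,0,0,0,0,0.6, 0,0,0,0,0,0,0.6, 0,0,-0.03,0,0,0,0.6, 0,0,-0.07,0,0,0,0.6, 0,0,-0.12,0,0,0,0.6, 0,0,-0.15,0,0,0,0.6, 0,0,-0.15,0,0,0,0.6, 0,0,-0.15,0,0,0,0.6]'
python3 - <<'E'
from h import *
c=camera("scene");cv2.imwrite("pics/c4.png",cv2.resize(c["frame"][130:290,190:330,::-1],None,fx=3.7,fy=3.7,interpolation=2))
E
```

```text
time_s: 24.0
eef_pos: [0.5648, -0.0709, 0.3129]
eef_rot: [-0.001, 0.648, 0.762, -0.0]
wrist_force: [0.6, 0.6, 0.0]
opening: 0.402
grasp_force: 0.0
```

View pics/c4.png

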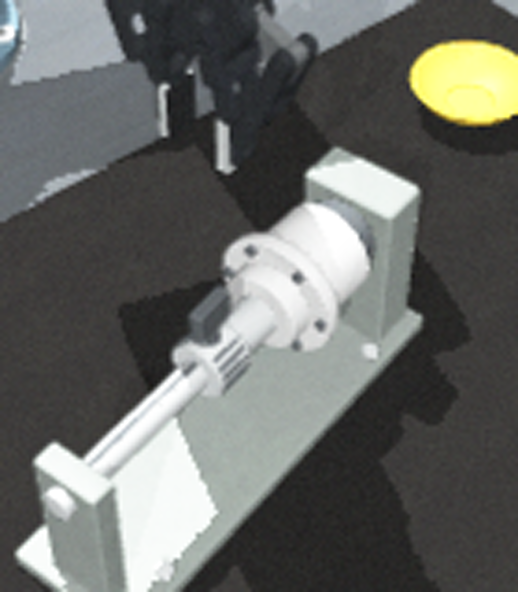

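The wing at (210,315) lies along the shaft, the nose is pressed on the hub at (270,315), and the gripper is clear.

```bash
python3 -c "
from bench import *
print(hand_in())"
```

```text
the job is handed in; nothing more can be done
None
```

The job is handed in at about 24 s: the screw was loosened, the collar pushed on to an estimated 12–13 N of spring load, and the screw retightened. The collar held when I took the arm's push off, and the gripper is clear; no verdict came back, and the bystanders were not re-measured.

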